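Shut and bolt the tea box

ROBOT

A 6-joint arm with a two-finger parallel gripper is mounted at the origin on the work surface. World frame = base frame: x ahead of the robot, y to its left, z up, the work surface at z = 0. Lengths are in m, angles in degrees, forces in N, time in s.
With the tool pointing down it reaches from about 0.275 to 0.725 m from the base axis. Payload 5.6 kg.
Tool frame: the origin (TCP) lies midway between the tips of the shut fingers; the grasp point (between the pads) lies 19 mm behind it; z points along the fingers, y is the direction in which the jaws open and shut (so a half turn about z gives the same grasp; the last joint's range is limited). The gripper opens to 85 mm and grips with 20 to 120 N. Pads are 22 mm wide; open, the fingers measure 114 mm over their backs; the gripper's body (76 mm by 85 mm) begins 54 mm behind the grasp point. The pads swing forward as they close: fully open they stand 13 mm farther back than shut.
Start: joints at [-55.657, 14.616, 6.199, 0, -81.583, -16.306], TCP at [0.17, -0.523, 0.231] pointing down, gripper open.
Joint ranges: [-168.99, 168.99], [-69.2, 112.95], [-62.41, 85.93], [-164.36, 98.24], [-168.68, -3.75], [-174.98, 174.98]. Speed limits (degrees/s): [147.25, 147.25, 180, 180, 180, 180].

INTERFACE

Orientations are given as a 3x3 rotation matrix whose columns are the frame's x, y, z axes.
In Python, from station import ctrl, optics gives the robot as it stands. The module is installed in compiled form; this text tells all that it offers.
- The arm moves only by the tool step_arm, never from a script. Its argument "rows" is a list of rows, each a list of 7 numbers: the opening, from -1 (shut) to 1 (fully open), then the shift along the tool's x, y, z in m, then the turn, a rotation vector about the tool's x, y, z in rad. A call has 1 to 10 rows; each row shifts and turns the commanded pose from where the row before left it, along the tool's axes as they then stand; what a row does not reach is not made up. A row lasts 1/12 s, in which the tool goes at most 41.7 mm and 7.16 degrees, less where a joint would pass 70% of its speed; a pose out of reach is approached as far as the arm can. A call with a gripper value outside its range is refused whole. The fingers move at their own pace and stop on an object; "newtons" is the grip in N (left out, the last holds). Time passes only in rows, so rows that do not move let the fingers close. It gives the time, the measured TCP pose, the force and the opening at its end, in the units of the state.
- ctrl.sense(): the state, without advancing time (a new reading comes with each control period).
- optics.camera(name): name is "scene" or "top" or "wrist"; returns (picture, depth): 384x512x3 uint8, red, green, blue; 384x512 float32, m along the optical axis (not along the pixel's ray), 0 where there is no reading.
- optics.calibration(name): a dict with "vfov" (degrees; the focal length in pixels is half the picture's height over the tangent of half this angle, whatever the lens; pixels are square), "cx", "cy" (the principal point, pixels), "view" (4x4, takes a point from world to camera coordinates); the wrist camera has in their place "mount" (4x4, takes a point from camera to tool coordinates, whose origin is the TCP and whose axes are the flange's). Camera axes: x right, y down, z forward; pixel columns grow to the right and rows downward; lengths in m; the calibration is good to about 2 mm. A picture is of the moment at which its call begins: read the wrist's pose just before it. calibration takes no time and is no camera call.
- ctrl.sign_off(): hands the job in, once; it reports no verdict.
Trained networks look in the newest picture that a camera, given by its name, has taken for a name from the list of things; names that differ only in an ending like _2 or _b are one class to them, and where a whole thing is asked for, a point or a joint stands for the part that bears it (a point fixed in the world has none). Each returns a list of dicts, best first, with "conf" (0 to 1); they miss things now and then, are a little off and sometimes report something else, mostly with a low value. They report only what shows in the picture. A call takes as long as a camera call.
- optics.trace(label, camera): "region" (384x512 bool, what is visible of it) and "centre" ([row, column] in pixels, amid what is visible of it).
- optics.landmark_of(label, camera): "centre" ([row, column] in pixels: a listed point, or the origin of a listed thing).
The state is a dict: "time_s": time; "qpos": joint angles; "qvel": joint speeds; "joint_torque": joint torques, N m; "tool_pos": TCP position; "orientation": TCP orientation; "contact_force": force on the tool from outside, world axes, zero at the start; "moment": the same for the moment, N m; "grip_width": finger opening in m.
Only numpy, scipy, OpenCV 4.12 (cv2) and the standard library are available. Lean on these libraries where they do the work, as an engineer would, in place of code of your own. Each camera call takes 0.05 s, during which the arm holds its last target.

TASK

Close up the wooden tea box on the coffee bar using only your fingertips: push its raised lid over and all the way down until it lies flat on the box, then push the steel bolt along the front of the box, by its knob, all the way across the lid's tongue to its stop. Do not lift the box or shove it along the counter, and leave the pitcher, the tamper and the paper cups where they stand.

Things in the scene. Friction and masses are not known exactly. Their poses are not given: they have to be found in the camera images.
- tea_box: Plywood tea box, 130 mm deep (x), 220 wide (y), 85 tall, loose, about 2 kg. Origin: centre of its underside; x from the front (bolt side, towards the robot) to the back (hinge side), y left seen from the front, z up. A ledge level with the rim sticks out 40 mm in front, y = -120 to +45 mm; on it the bolt runs in a steel channel no higher than its bar, y = -100 to -18 mm, into a small steel keeper at y = 29 mm, 112 mm high.
- lid (a joint): Angle of the lid in rad: 0 = flat shut, grows as it opens upward, 1.57 = upright, stop at 1.7. The hinge is stiff (about 0.32 N m): the lid stays where it is left, neither falls shut nor springs back, so it must be pushed all the way down.
- lid_hinge (a point): Middle of the lid's hinge axis (along the box's y), 65 mm behind the box's origin, 87 mm up. The lid is a plate 132 mm long from axis to free edge, 220 wide, 10 thick; its inner face passes through the axis, its outer face (top when shut, rear when upright) is 10 mm off it, 97 mm above the counter when shut. Turns with the lid: -x to the free edge, z out of the outer face.
- lid_edge (a point): Middle of the lid's free edge, on its outer face, 132 mm from the hinge axis. Below it a steel tongue 24 mm wide (y), 4 mm thick, sticks out 30 mm beyond the edge, level with the inner face. Same axes as lid_hinge.
- bolt (a joint): Travel of the steel slide bolt in m: 0 = drawn back (to the box's -y, right seen from the front), grows towards the box's +y, 0.055 = stop, fully across the tongue. About 1.6 N of friction; stays where it is left. Starts at 0 to 0.01, clear of the tongue.
- bolt_knob (a point): Centre of the top of the bolt's upright round knob, 14 mm diameter, 34 mm tall above the bolt's flat bar (12 mm wide, 60 long along y, 8 thick, top 103 mm above the counter). Knob top: 137 mm above the counter, 84 mm in front of the box's origin, at y = -60 mm of the box plus the bolt's travel. Its y axis is the sliding direction.
- pitcher: Steel milk pitcher with a handle, 76 mm diameter, 100 mm tall, bystander. Origin: centre of its underside.
- tamper: Steel coffee tamper standing on its foot, 54 mm diameter, 88 mm tall, bystander. Origin: centre of its underside.
- cups: Upside-down stack of white paper cups, 82 mm diameter, 140 mm tall, light, bystander. Origin: centre of its underside.

How it is judged:
By the outcome, as a careful person would: the job done as asked, in the order asked, and still so for the second after the job is handed in, with the robot touching nothing.
It also fails if it takes over 48 s, if anything falls off the work surface, if the arm or the gripper's body presses on something with over 40 N, if the wrist force passes 120 N, or if a joint passes its speed limit or range.

## Working session

There is one attempt and no reset: what is moved stays moved. The work goes in short steps, Python scripts to look and compute and a tool call to move; the robot and the scene stay as the last step left them, time stands still between calls to the robot, and variables do not carry over. Pictures are saved under pics/ and viewed, and the job is handed in when it is done.

Besides the shell and the picture viewer there is one more tool, called after "Emit:" as a command line: name --pt "numbers of a row" for each row, then --argument value for the rest. step_arm: Moves the arm, as the interface text tells. Its arguments: {"type":"object","properties":{"rows":{"type":"array"},"newtons":{"type":"number"}},"required":["rows"]}

```bash
mkdir -p pics; cat > h.py <<'E'
import numpy as np, cv2
from station import ctrl, optics
def cal(n):
    c=optics.calibration(n); f=192/np.tan(np.radians(c['vfov']/2)); return c,f
def shot(n,fn=None):
    s=ctrl.sense(); p,d=optics.camera(n)
    if fn: cv2.imwrite('pics/'+fn,p[:,:,::-1])
    return s,p,d
def T_wc(n,s=None):
    c,f=cal(n)
    if 'view' in c: return np.linalg.inv(np.array(c['view']))
    T=np.eye(4);T[:3,:3]=np.array(s['orientation']);T[:3,3]=s['tool_pos']
    return T@np.array(c['mount'])
def ray(n,rc,s=None):
    c,f=cal(n);T=T_wc(n,s)
    v=np.array([(rc[1]-c['cx'])/f,(rc[0]-c['cy'])/f,1.]);return T[:3,3],T[:3,:3]@v
def at_z(n,rc,z,s=None):
    o,v=ray(n,rc,s);return o+v*(z-o[2])/v[2]
def at_d(n,rc,d,s=None):
    o,v=ray(n,rc,s);r,c=int(round(rc[0])),int(round(rc[1]))
    w=d[max(r-2,0):r+3,max(c-2,0):c+3];w=w[w>0]
    return o+v*np.median(w) if len(w) else None
def cloud(n,d,s=None):
    c,f=cal(n);T=T_wc(n,s);R,C=np.mgrid[0:384,0:512]
    P=np.stack([(C-c['cx'])/f*d,(R-c['cy'])/f*d,d],-1)
    P=P@T[:3,:3].T+T[:3,3];P[d<=0]=np.nan;return P
E
python3 - <<'E'
from h import *
np.set_printoptions(precision=4,suppress=True)
s=ctrl.sense();print(s)
for n in('scene','top'):
    s,p,d=shot(n,n+'0.png');print(n,optics.calibration(n))
    for l in('tea_box','lid','lid_hinge','lid_edge','bolt','bolt_knob','pitcher','tamper','cups'):
        for q in optics.landmark_of(l,n)[:2] if l not in('lid','bolt') else []:
            print(l,q['conf'],np.array(q['centre']),at_d(n,q['centre'],d))
print(ctrl.sense()['time_s'])
E
```

```text
{'time_s': 0.0, 'qpos': array([-55.6571,  14.652 ,   6.1323,  -0.0278, -81.5834, -16.3052]), 'qvel': array([-0.0586,  0.0318,  0.1486, -0.035 ,  0.0527, -0.0164]), 'joint_torque': array([ -0.001 , -38.6636,  23.7932,   5.3654,  -0.0064,  -0.    ]), 'tool_pos': array([ 0.1702, -0.5225,  0.2304]), 'orientation': array([[-0.9509, -0.3096, -0.0006],
       [-0.3096,  0.9509,  0.0018],
       [ 0.    ,  0.0019, -1.    ]]), 'contact_force': array([-0.3829,  0.0788,  0.065 ]), 'moment': array([ 0.0672,  0.0369, -0.0358]), 'grip_width': 0.08560342450655542}
scene {'vfov': 51.60475811231376, 'cx': 249.25246238401772, 'cy': 186.41389208595157, 'view': array([[-0.1075,  0.9941,  0.0112,  0.0325],
       [ 0.739 ,  0.0874, -0.668 , -0.3786],
       [-0.6651, -0.0635, -0.7441,  1.3164],
       [ 0.    ,  0.    ,  0.    ,  1.    ]])}
tea_box 0.76 [203.8 270.5] [0.6382 0.0791 0.0961]
lid_hinge 0.58 [203.6 268.8] [0.6383 0.0756 0.0965]
lid_hinge 0.57 [181.  346.9] [0.4996 0.2532 0.0382]
lid_edge 0.87 [155.4 274.3] [0.6208 0.0787 0.2165]
pitcher 0.71 [214.9 169.5] [ 0.6457 -0.1389  0.0361]
tamper 0.85 [246.3 373.6] [0.669  0.302  0.0246]
cups 0.82 [181.5 351.9] [0.5019 0.2644 0.0404]
top {'vfov': 46.495189813711036, 'cx': 252.85591525803454, 'cy': 193.21064900019024, 'view': array([[ 0.0145, -0.9996, -0.0252,  0.0562],
       [-0.9922, -0.0113, -0.1237,  0.6193],
       [ 0.1234,  0.0268, -0.992 ,  1.2096],
       [ 0.    ,  0.    ,  0.    ,  1.    ]])}
tea_box 0.86 [213.  245.7] [0.561  0.0823 0.0626]
lid_edge 0.76 [182.1 247.1] [0.6551 0.0822 0.0038]
lid_edge 0.24 [196.8 324.4] [ 0.6148 -0.1395  0.0048]
bolt_knob 0.56 [247.1 262.8] [0.4692 0.0345 0.1005]
pitcher 0.67 [198.2 326.7] [ 0.6107 -0.1458  0.0061]
tamper 0.82 [180.8 171.7] [0.6526 0.2953 0.03  ]
cups 0.83 [246.9 182. ] [0.4666 0.2423 0.1246]
cups 0.7 [211.5 246.7] [0.5648 0.0795 0.0664]
0.8
```

View pics/scene0.png

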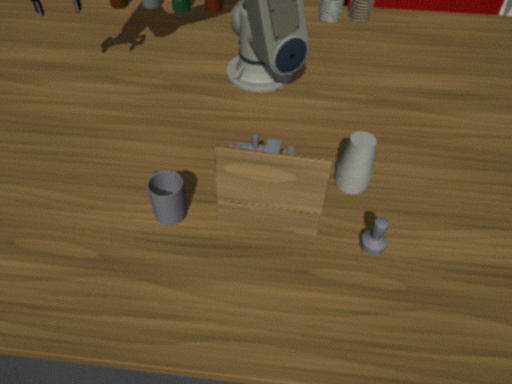

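View pics/top0.png

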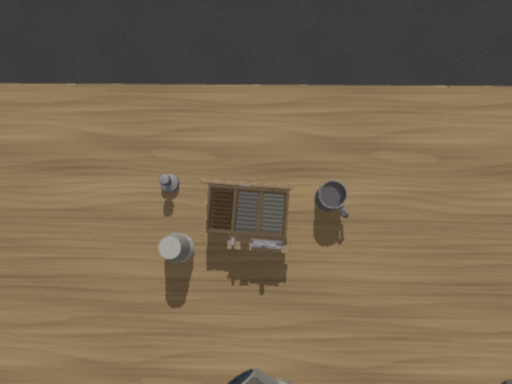

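```bash
python3 - <<'E'
from h import *
np.set_printoptions(precision=4,suppress=True)
s,p,d=shot('top'); np.savez('top.npz',p=p,d=d)
k=optics.landmark_of('bolt_knob','top');print(k)
for q in k[:2]: print(at_z('top',q['centre'],.137))
cv2.imwrite('pics/topc.png',cv2.resize(p[170:265,190:300,::-1],None,fx=6,fy=6,interpolation=cv2.INTER_CUBIC)[:600])
s,p,d=shot('scene'); np.savez('scene.npz',p=p,d=d)
cv2.imwrite('pics/scenec.png',cv2.resize(p[130:240,205:345,::-1],None,fx=5,fy=5,interpolation=cv2.INTER_CUBIC))
r=optics.trace('lid','scene')
for q in r[:1]:
    m=q['region'];print(q['conf'],m.sum())
    m=cv2.erode(m.astype(np.uint8),np.ones((5,5)))>0
    P=cloud('scene',d)[m];P=P[~np.isnan(P[:,0])];P=P[P[:,2]>.11]
    c=np.median(P,0);g=np.abs(P-c).max(1)<.2;P=P[g];c=P.mean(0);u,sv,v=np.linalg.svd(P-c,full_matrices=False);print(c,v[2],sv[2]/len(P)**.5,P.min(0),P.max(0),np.degrees(np.arctan2(v[2][1],v[2][0])))
P=cloud('top',np.load('top.npz')['d'])
for rc in [(180,240),(182,205),(184,290),(230,210),(237,284),(247,262),(245,278),(249,252),(240,232),(246,238),(248,285)]: print(rc,P[rc])
print(ctrl.sense()['time_s'])
E
```

```text
[{'centre': [244.8, 267.4], 'conf': 0.68}]
[0.475  0.0228 0.137 ]
0.81 6291
[0.6286 0.0764 0.1692] [ 0.9877 -0.0666  0.1412] 0.0013430557558829067 [ 0.6108 -0.0308  0.11  ] [0.6442 0.1801 0.2456] -3.8577628901082046
(180, 240) [ 0.6622  0.1033 -0.0043]
(182, 205) [0.6215 0.1743 0.2224]
(184, 290) [ 0.6518 -0.0416 -0.0028]
(230, 210) [0.5126 0.1759 0.0854]
(237, 284) [ 0.4967 -0.0214  0.0846]
(247, 262) [0.4694 0.0366 0.1032]
(245, 278) [ 0.4753 -0.0053  0.097 ]
(249, 252) [0.4639 0.0631 0.0843]
(240, 232) [0.4864 0.115  0.1077]
(246, 238) [0.4712 0.1003 0.0856]
(248, 285) [ 0.4678 -0.0241  0.0863]
1.0
```

View pics/topc.png

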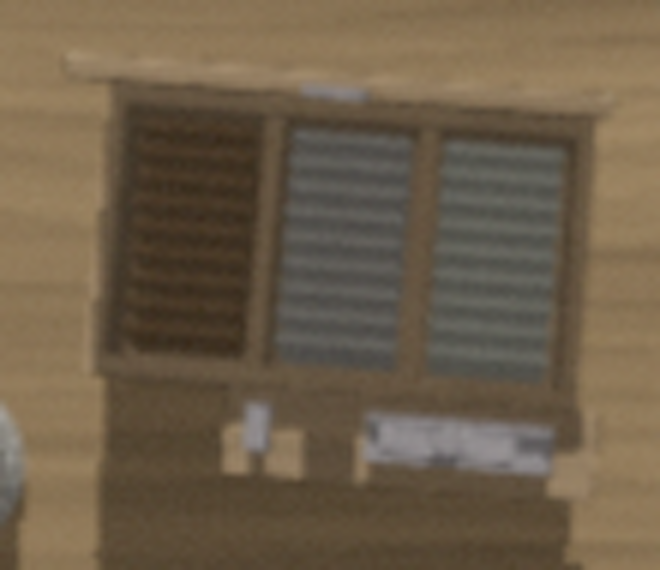

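View pics/scenec.png

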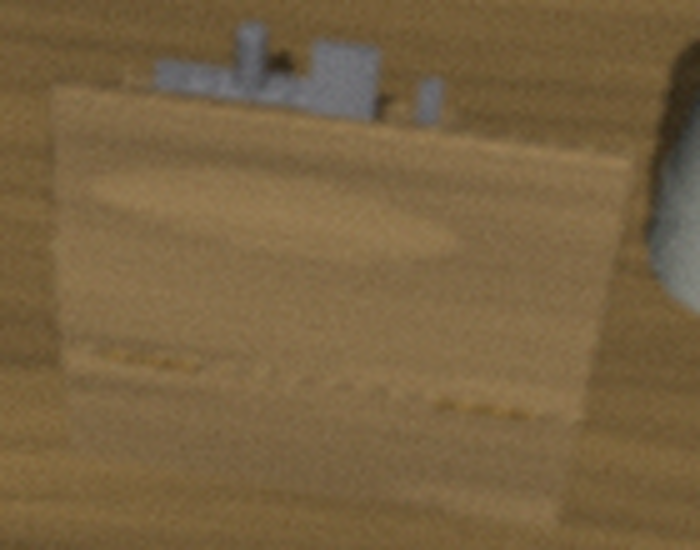

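```bash
python3 - <<'E'
from h import *
np.set_printoptions(precision=4,suppress=True)
a=np.radians(-3.86);ex=np.array([np.cos(a),np.sin(a)]);ey=np.array([-ex[1],ex[0]])
def f(x,y,z,name,bx,by):
    w=at_z('top',(y/6+170,x/6+190),z)[:2]; print(name,w,'origin->',w-ex*bx-ey*by)
f(100,375,.085,'FL',-.065,.11)
f(578,395,.085,'FR',-.065,-.11)
f(115,85,.085,'RL',.065,.11)
f(592,120,.085,'RR',.065,-.11)
f(257,427,.112,'keep',-.084,.029)
f(457,442,.1,'chan',-.084,-.059)
f(335,93,.247,'tongue',.065-.14*.162,0)
f((267.4-190)*6,(244.8-170)*6,.137,'knob',-.084,-.055)
# lid ends
P=cloud('scene',np.load('scene.npz')['d'])
for rc in((130+90/5,205+57/5),(130+155/5,205+622/5)): print(at_d('scene',rc,np.load('scene.npz')['d']),at_z('scene',rc,.217))
# knob in scene crop (252,28) top
w=at_z('scene',(130+30/5,205+252/5),.135);print('knob scene',w, 'keeper',at_z('scene',(130+80/5,205+430/5),.112))
for n in('scene',):
    for l in('pitcher','tamper','cups'):pass
E
```

```text
FL [0.5058 0.1847] origin-> [0.5633 0.0706]
FR [ 0.4999 -0.0276] origin-> [0.5721 0.0778]
RL [0.6361 0.1815] origin-> [0.5639 0.0761]
RR [ 0.6226 -0.0332] origin-> [0.5652 0.081 ]
keep [0.4834 0.1125] origin-> [0.5652 0.0779]
chan [0.4783 0.0258] origin-> [0.5661 0.079 ]
tongue [0.6106 0.0752] origin-> [0.5684 0.0781]
knob [0.475  0.0228] origin-> [0.5625 0.072 ]
[ 0.6135 -0.0312  0.2164] [ 0.6142 -0.0311  0.217 ]
[0.6256 0.1799 0.2185] [0.6241 0.1802 0.217 ]
knob scene [0.4766 0.0312 0.135 ] keeper [0.4748 0.1136 0.112 ]
```

Emit:
step_arm --pt "-1 0 0 -0.024 0 0 0.125" --pt "-1 0 0 -0.024 0 0 0.125" --pt "-1 0 0 -0.024 0 0 0.125" --pt "-1 -0.024 0.0317 0 0 0 0" --pt "-1 -0.024 0.0317 0 0 0 0" --pt "-1 -0.024 0.0317 0 0 0 0" --pt "-1 -0.024 0.0317 0 0 0 0" --pt "-1 -0.024 0.0317 0 0 0 0" --pt "-1 -0.024 0.0317 0 0 0 0" --pt "-1 -0.024 0.0317 0 0 0 0"

```text
time_s: 1.83
tool_pos: [0.3522, -0.3099, 0.3036]
orientation: [[-0.998, 0.06, 0.001], [0.06, 0.998, -0.0], [-0.001, -0.0, -1.0]]
contact_force: [0.3, -1.7, -0.2]
grip_width: 0.0
```

Emit:
step_arm --pt "-1 -0.024 0.0317 0 0 0 0" --pt "-1 -0.024 0.0317 0 0 0 0" --pt "-1 -0.024 0.0317 0 0 0 0" --pt "-1 -0.024 0.0317 0 0 0 0" --pt "-1 -0.024 0.0317 0 0 0 0" --pt "-1 -0.024 0.0317 0 0 0 0"

```text
time_s: 2.33
tool_pos: [0.5075, -0.1286, 0.3036]
orientation: [[-0.998, 0.06, 0.001], [0.06, 0.998, -0.0], [-0.001, -0.0, -1.0]]
contact_force: [0.6, -1.2, -0.2]
grip_width: 0.0003
```

Emit:
step_arm --pt "-1 -0.0243 0.0314 0 0 0 0" --pt "-1 -0.0243 0.0314 0 0 0 0" --pt "-1 -0.0243 0.0314 0 0 0 0" --pt "-1 -0.0243 0.0314 0 0 0 0" --pt "-1 -0.0243 0.0314 0 0 0 0" --pt "-1 -0.0243 0.0314 0 0 0 0" --pt "-1 -0.0243 0.0314 0 0 0 0" --pt "-1 0 0 0.036 0 0 0" --pt "-1 0 0 0.036 0 0 0" --pt "-1 0 0 0.033 0 0 0"

```text
time_s: 3.17
tool_pos: [0.6903, 0.0801, 0.1956]
orientation: [[-0.998, 0.059, -0.0], [0.059, 0.998, 0.0], [0.0, 0.0, -1.0]]
contact_force: [1.0, 1.1, -0.5]
grip_width: 0.0003
```

```bash
python3 - <<'E'
from h import *
s,p,d=shot('scene','scene1.png');print(s['tool_pos'],s['contact_force'])
cv2.imwrite('pics/scene1c.png',cv2.resize(p[90:250,190:390,::-1],None,fx=4,fy=3.7))
E
```

```text
[0.69034044 0.08007764 0.1956051 ] [ 0.95141654  1.07705729 -0.49374958]
```

View pics/scene1c.png

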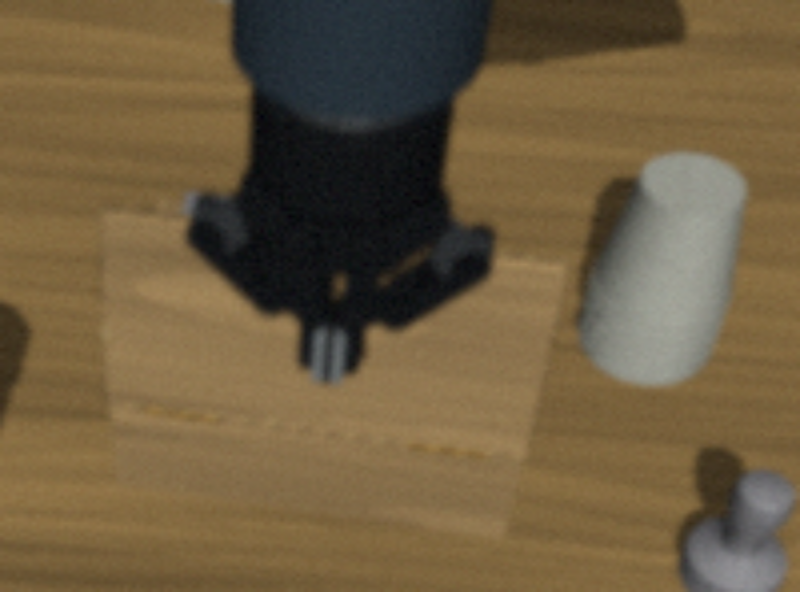

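Emit:
step_arm --pt "-1 0.0125 0 0 0 0 0" --pt "-1 0.0125 0 0 0 0 0" --pt "-1 0.0125 0 0 0 0 0" --pt "-1 0.008 0 0 0 0 0" --pt "-1 0.006 0 0 0 0 0" --pt "-1 0.006 0 0 0 0 0" --pt "-1 0.006 0 0 0 0 0"

```text
time_s: 3.8
tool_pos: [0.6268, 0.0826, 0.1992]
orientation: [[-0.998, 0.06, 0.002], [0.06, 0.998, 0.0], [-0.002, 0.0, -1.0]]
contact_force: [2.4, -0.8, -1.0]
grip_width: -0.0002
```

Emit:
step_arm --pt "-1 0.006 0 0.001 0 0 0" --pt "-1 0.006 0 0.001 0 0 0" --pt "-1 0.006 0 0.001 0 0 0" --pt "-1 0.006 0 0.002 0 0 0" --pt "-1 0.006 0 0.003 0 0 0" --pt "-1 0.006 0 0.003 0 0 0"

```text
time_s: 4.3
tool_pos: [0.5897, 0.0849, 0.1875]
orientation: [[-0.998, 0.06, 0.0], [0.06, 0.998, 0.0], [-0.0, 0.0, -1.0]]
contact_force: [1.5, 1.2, 2.5]
grip_width: -0.0002
```

Emit:
step_arm --pt "-1 0.007 0 0.004 0 0 0" --pt "-1 0.007 0 0.004 0 0 0" --pt "-1 0.007 0 0.005 0 0 0" --pt "-1 0.007 0 0.007 0 0 0" --pt "-1 0.007 0 0.007 0 0 0" --pt "-1 0.0057 0 0.008 0 0 0" --pt "-1 0.0057 0 0.008 0 0 0"

```text
time_s: 4.88
tool_pos: [0.5429, 0.0877, 0.1439]
orientation: [[-0.998, 0.06, -0.0], [0.06, 0.998, 0.0], [0.0, 0.0, -1.0]]
contact_force: [1.5, 0.4, -0.4]
grip_width: -0.0001
```

```bash
python3 - <<'E'
from h import *
s,p,d=shot('scene','scene2.png');print(s['tool_pos'],s['contact_force'])
cv2.imwrite('pics/scene2c.png',cv2.resize(p[90:250,190:390,::-1],None,fx=4,fy=3.7))
E
```

```text
[0.5428753  0.08765019 0.14386592] [ 1.54699978  0.35547868 -0.44954029]
```

View pics/scene2c.png

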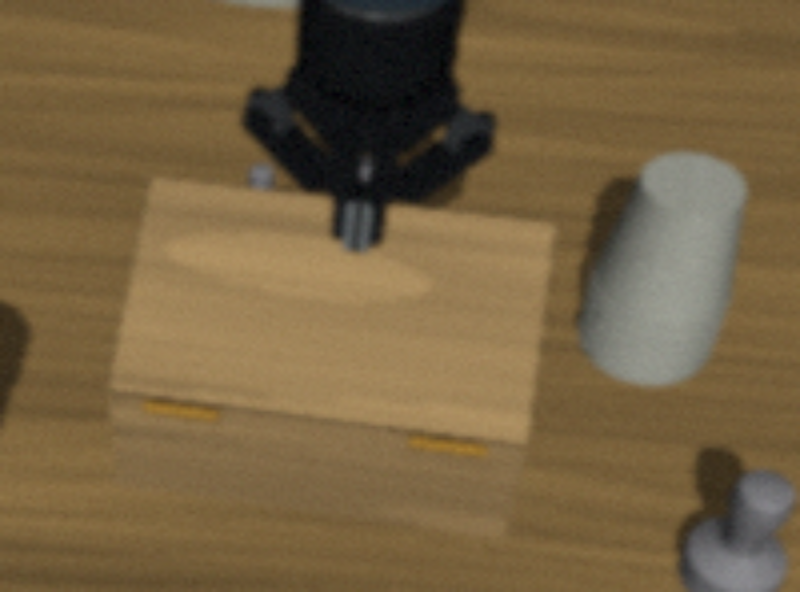

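Emit:
step_arm --pt "-1 0.004 0 0.009 0 0 0" --pt "-1 0.004 0 0.009 0 0 0" --pt "-1 0.003 0 0.007 0 0 0" --pt "-1 0.002 0 0.006 0 0 0" --pt "-1 0.001 0 0.005 0 0 0" --pt "-1 0 0 0.003 0 0 0"

```text
time_s: 5.43
tool_pos: [0.5291, 0.0883, 0.1045]
orientation: [[-0.998, 0.06, -0.002], [0.06, 0.998, -0.0], [0.002, -0.0, -1.0]]
contact_force: [-0.7, 0.0, 0.7]
grip_width: -0.0003
```

Emit:
step_arm --pt "-1 0 0 0.0015 0 0 0" --pt "-1 0 0 0.0015 0 0 0"

```text
time_s: 5.6
tool_pos: [0.5297, 0.0883, 0.102]
orientation: [[-0.998, 0.06, -0.001], [0.06, 0.998, -0.0], [0.001, -0.0, -1.0]]
contact_force: [-0.4, -0.9, 1.5]
grip_width: 0.0
```

Emit:
step_arm --pt "-1 0 0 0.0015 0 0 0" --pt "-1 0 0 0.0015 0 0 0" --pt "-1 0 0 0.001 0 0 0"

```text
time_s: 5.85
tool_pos: [0.5299, 0.0884, 0.0982]
orientation: [[-0.998, 0.06, -0.0], [0.06, 0.998, 0.0], [0.0, 0.0, -1.0]]
contact_force: [-0.8, -0.6, 1.9]
grip_width: 0.0001
```

Emit:
step_arm --pt "-1 0 0 0.001 0 0 0" --pt "-1 0 0 0.001 0 0 0"

```text
time_s: 6.02
tool_pos: [0.53, 0.0884, 0.097]
orientation: [[-0.998, 0.06, 0.0], [0.06, 0.998, -0.0], [-0.0, -0.0, -1.0]]
contact_force: [-5.4, 0.9, 13.0]
grip_width: -0.0002
```

Emit:
step_arm --pt "-1 0 0 0.0005 0 0 0" --pt "-1 0 0 0 0 0 0"

```text
time_s: 6.18
tool_pos: [0.53, 0.0884, 0.097]
orientation: [[-0.998, 0.06, 0.001], [0.06, 0.998, -0.0], [-0.001, -0.0, -1.0]]
contact_force: [-5.6, 0.1, 9.6]
grip_width: -0.0002
```

Emit:
step_arm --pt "-1 0 0 -0.02 0 0 0" --pt "-1 0 0 -0.04 0 0 0" --pt "-1 0 0 -0.04 0 0 0" --pt "-1 0 0 -0.04 0 0 0" --pt "-1 0.011 -0.035 0 0 0 0" --pt "-1 0.011 -0.035 0 0 0 0" --pt "-1 0.011 -0.035 0 0 0 0" --pt "-1 0.011 -0.035 0 0 0 0" --pt "-1 0 0 0 0 0 0"

```text
time_s: 6.93
tool_pos: [0.4758, -0.0528, 0.2365]
orientation: [[-0.998, 0.064, 0.001], [0.064, 0.998, -0.001], [-0.001, -0.001, -1.0]]
contact_force: [0.3, -0.2, -0.2]
grip_width: -0.0003
```

```bash
python3 - <<'E'
from h import *
np.set_printoptions(precision=4,suppress=True)
for n in('scene','top','wrist'):
    s,p,d=shot(n,n+'3.png')
    if n=='scene': cv2.imwrite('pics/scene3c.png',cv2.resize(p[90:250,190:390,::-1],None,fx=4,fy=3.7)); 
    if n=='top': cv2.imwrite('pics/top3c.png',cv2.resize(p[170:265,190:300,::-1],None,fx=6,fy=6,interpolation=cv2.INTER_CUBIC))
    np.savez(n+'3.npz',d=d,T=T_wc(n,s))
    for l,z in(('bolt_knob',.137),('lid_edge',.097),('lid_hinge',.087)):
        for q in optics.landmark_of(l,n)[:1]: print(n,l,q['conf'],np.array(q['centre']),at_z(n,q['centre'],z,s),at_d(n,q['centre'],d,s))
    if n=='scene':
        q=optics.trace('lid',n)[0];m=cv2.erode(q['region'].astype(np.uint8),np.ones((5,5)))>0
        P=cloud(n,d)[m];P=P[~np.isnan(P[:,0])];P=P[P[:,2]>.09];c=P.mean(0);u,sv,v=np.linalg.svd(P-c,full_matrices=False);print(len(P),c,v[2],sv[2]/len(P)**.5,P.min(0),P.max(0))
print(s['tool_pos'],ctrl.sense()['time_s'])
E
```

```text
scene bolt_knob 0.48 [136.6 254. ] [0.4813 0.0285 0.137 ] [0.4798 0.0284 0.1357]
scene lid_edge 0.57 [157.8 280.6] [0.5008 0.0922 0.097 ] [0.5013 0.0922 0.0974]
scene lid_hinge 0.87 [202.6 268.6] [0.6278 0.0748 0.087 ] [0.6277 0.0748 0.0868]
4121 [0.5708 0.08   0.0967] [-0.0026  0.0008  1.    ] 0.0011500965026205094 [ 0.4779 -0.0287  0.09  ] [0.6376 0.186  0.1007]
top lid_edge 0.78 [235.2 244.3] [0.4997 0.0836 0.097 ] [0.4835 0.0594 0.6373]
top lid_hinge 0.56 [187.8 245.8] [0.6271 0.0821 0.087 ] [0.6257 0.0817 0.0972]
wrist lid_edge 0.82 [195.9 391.1] [0.4989 0.0826 0.097 ] [0.499  0.0827 0.0967]
[ 0.4779 -0.048   0.2356] 7.5833
```

View pics/wrist3.png

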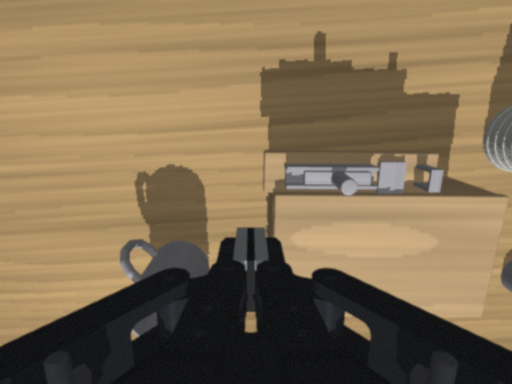

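View pics/scene3c.png

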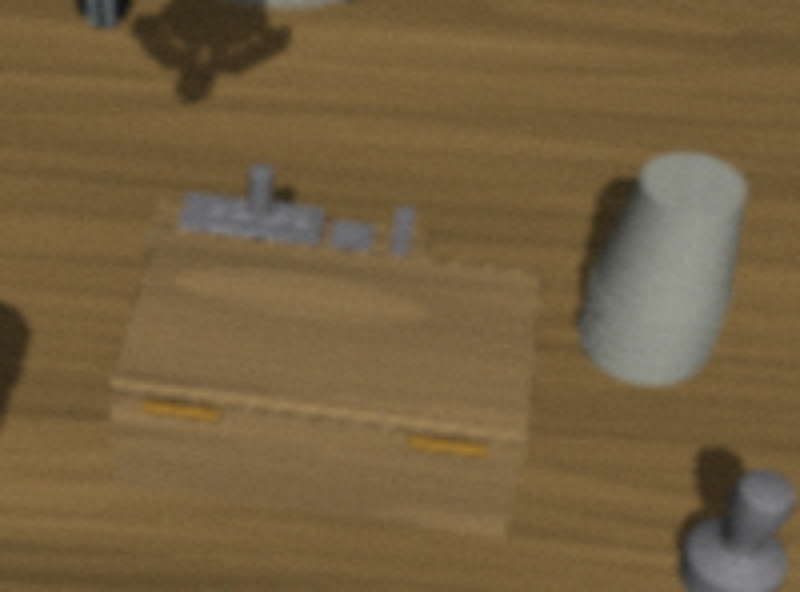

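View pics/top3c.png

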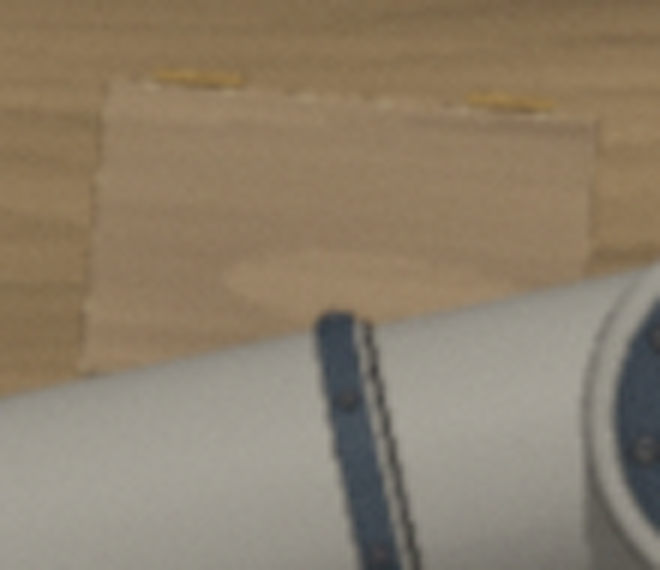

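```bash
python3 - <<'E'
from h import *
np.set_printoptions(precision=4,suppress=True)
f=cal('wrist')[1];c=cal('wrist')[0];z=np.load('wrist3.npz');T=z['T'];d=z['d']
R,C=np.mgrid[0:384,0:512];P=np.stack([(C-c['cx'])/f*d,(R-c['cy'])/f*d,d],-1)@T[:3,:3].T+T[:3,3]
def at(r,cc,zz):
    v=T[:3,:3]@np.array([(cc-c['cx'])/f,(r-c['cy'])/f,1]);return T[:3,3]+v*(zz-T[2,3])/v[2]
print('knob',at(187,349,.137))
m=(P[...,2]>.128)&(P[...,2]<.145)&(C>300)&(C<420)&(R>150)&(R<210);print(m.sum(),P[m].mean(0),P[m].min(0),P[m].max(0))
print('bar L',at(176,305,.103),'bar R',at(178,371,.103),'chan',at(186,285,.1),at(186,378,.1),'keeper',at(180,435,.112))
print('lid corners',at(194,274,.097),at(194,500,.097))
print(ctrl.sense()['tool_pos'])
E
```

```text
knob [0.4772 0.0308 0.137 ]
280 [0.4761 0.0299 0.1357] [0.47   0.0239 0.128 ] [0.4833 0.0376 0.1384]
bar L [0.4737 0.0017 0.103 ] bar R [0.4791 0.0609 0.103 ] chan [ 0.4827 -0.0162  0.1   ] [0.4878 0.0688 0.1   ] keeper [0.4821 0.1133 0.112 ]
lid corners [ 0.4905 -0.0264  0.097 ] [0.5031 0.1838 0.097 ]
[ 0.4777 -0.0484  0.2357]
```

Emit:
step_arm --pt "-1 0.0045 0 0.03 0 0 0" --pt "-1 0 0 0.03 0 0 0" --pt "-1 0 0 0.03 0 0 0" --pt "-1 0 0 0.02 0 0 0" --pt "-1 0 0 0.01 0 0 0" --pt "-1 0 0.01 0 0 0 0" --pt "-1 0 0.01 0 0 0 0" --pt "-1 0 0.01 0 0 0 0" --pt "-1 0 0.01 0 0 0 0" --pt "-1 0 0 0 0 0 0"

```text
time_s: 8.42
tool_pos: [0.4764, -0.0063, 0.1168]
orientation: [[-0.998, 0.058, 0.002], [0.058, 0.998, 0.001], [-0.002, 0.001, -1.0]]
contact_force: [-0.6, 0.4, 0.4]
grip_width: -0.0002
```

```bash
python3 - <<'E'
from h import *
s,p,d=shot('wrist','wrist4.png');print(s['tool_pos'],s['contact_force'])
E
```

```text
[ 0.47641914 -0.0063487   0.11675763] [-0.57613346  0.44709796  0.36945122]
```

View pics/wrist4.png

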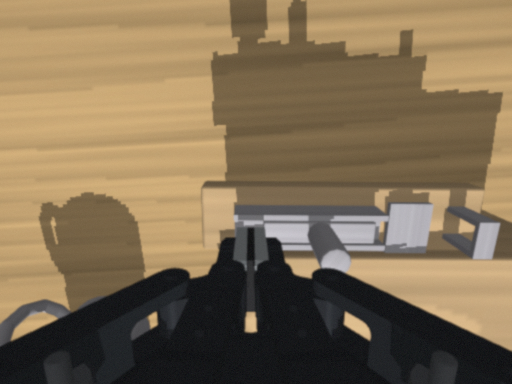

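Emit:
step_arm --pt "-1 0 0.004 0 0 0 0" --pt "-1 0 0.004 0 0 0 0" --pt "-1 0 0.004 0 0 0 0" --pt "-1 0 0.003 0 0 0 0"

```text
time_s: 8.8
tool_pos: [0.4765, 0.0068, 0.1159]
orientation: [[-0.998, 0.06, 0.0], [0.06, 0.998, 0.0], [-0.0, 0.0, -1.0]]
contact_force: [-0.5, 0.4, -0.2]
grip_width: 0.0002
```

Emit:
step_arm --pt "-1 0 0.003 0 0 0 0" --pt "-1 0 0.003 0 0 0 0" --pt "-1 0 0.003 0 0 0 0" --pt "-1 0 0 0 0 0 0"

```text
time_s: 9.13
tool_pos: [0.477, 0.0157, 0.1158]
orientation: [[-0.998, 0.06, -0.0], [0.06, 0.998, -0.0], [0.0, -0.0, -1.0]]
contact_force: [0.1, -0.9, 0.0]
grip_width: 0.0001
```

```bash
python3 - <<'E'
from h import *
s,p,d=shot('wrist','wrist5.png');print(s['tool_pos'],s['contact_force'],s['time_s'])
E
```

```text
[0.47698277 0.01571497 0.11576329] [ 0.10178024 -0.92129055  0.04995935] 9.1333
```

View pics/wrist5.png

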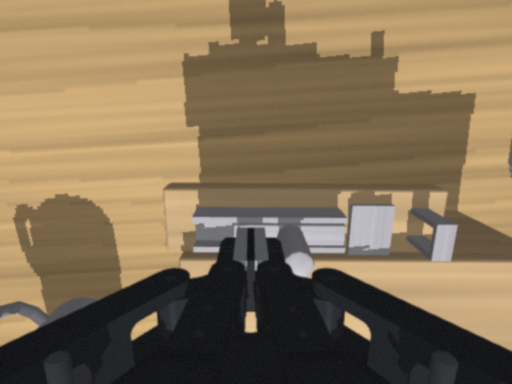

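Emit:
step_arm --pt "-1 0 0.004 0 0 0 0" --pt "-1 0 0.004 0 0 0 0" --pt "-1 0 0.004 0 0 0 0" --pt "-1 0 0.004 0 0 0 0" --pt "-1 0 0.004 0 0 0 0" --pt "-1 0 0.004 0 0 0 0" --pt "-1 0 0.003 0 0 0 0" --pt "-1 0 0.003 0 0 0 0"

```text
time_s: 9.85
tool_pos: [0.4789, 0.0458, 0.1158]
orientation: [[-0.998, 0.06, 0.0], [0.06, 0.998, 0.0], [-0.0, 0.0, -1.0]]
contact_force: [0.7, -1.5, -0.3]
grip_width: 0.0
```

```bash
python3 - <<'E'
from h import *
np.set_printoptions(precision=4,suppress=True)
s,p,d=shot('wrist','wrist6.png');print(s['tool_pos'],s['contact_force'],s['time_s'])
P=cloud('wrist',d,s);R,C=np.mgrid[0:384,0:512]
m=(P[...,2]>.13)&(P[...,2]<.145)&(C>270)&(C<420)&(R>180)&(R<300);print(m.sum(),P[m].mean(0))
E
```

```text
[0.4789 0.0458 0.1158] [ 0.6634 -1.4715 -0.2746] 9.85
882 [0.4761 0.0652 0.1364]
```

View pics/wrist6.png

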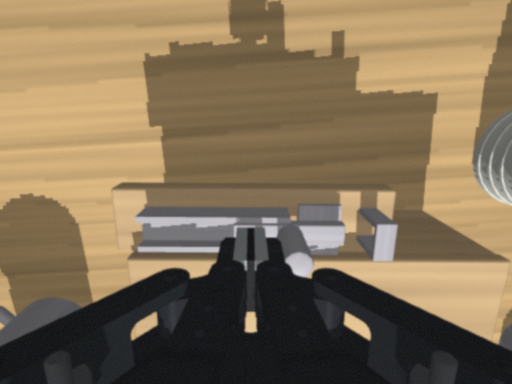

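Emit:
step_arm --pt "-1 0 0.003 0 0 0 0" --pt "-1 0 0.003 0 0 0 0" --pt "-1 0 0.002 0 0 0 0"

```text
time_s: 10.15
tool_pos: [0.4793, 0.0537, 0.1158]
orientation: [[-0.998, 0.06, 0.0], [0.06, 0.998, -0.0], [-0.0, -0.0, -1.0]]
contact_force: [1.0, -1.5, -0.5]
grip_width: 0.0002
```

Emit:
step_arm --pt "-1 0 0.001 0 0 0 0" --pt "-1 0 0.001 0 0 0 0"

```text
time_s: 10.32
tool_pos: [0.4794, 0.0555, 0.1158]
orientation: [[-0.998, 0.06, 0.0], [0.06, 0.998, -0.0], [-0.0, -0.0, -1.0]]
contact_force: [-0.2, -1.8, 0.0]
grip_width: -0.0
```

Emit:
step_arm --pt "-1 0 0.001 0 0 0 0" --pt "-1 0 0.0005 0 0 0 0"

```text
time_s: 10.48
tool_pos: [0.4795, 0.0569, 0.1158]
orientation: [[-0.998, 0.06, 0.0], [0.06, 0.998, -0.0], [-0.0, -0.0, -1.0]]
contact_force: [0.9, -2.4, -0.5]
grip_width: -0.0002
```

Emit:
step_arm --pt "-1 0 0.0005 0 0 0 0" --pt "-1 0 0.0005 0 0 0 0"

```text
time_s: 10.65
tool_pos: [0.4795, 0.0579, 0.1158]
orientation: [[-0.998, 0.06, 0.0], [0.06, 0.998, -0.0], [-0.0, -0.0, -1.0]]
contact_force: [1.6, -1.2, 1.3]
grip_width: 0.0003
```

Emit:
step_arm --pt "-1 0 0.0005 0 0 0 0" --pt "-1 0 0.0005 0 0 0 0"

```text
time_s: 10.82
tool_pos: [0.4796, 0.0589, 0.1158]
orientation: [[-0.998, 0.06, -0.0], [0.06, 0.998, 0.0], [0.0, 0.0, -1.0]]
contact_force: [0.5, -2.0, 0.6]
grip_width: -0.0003
```

```bash
python3 - <<'E'
from h import *
np.set_printoptions(precision=4,suppress=True)
s,p,d=shot('wrist','wrist7.png');print(s['tool_pos'],s['contact_force'],s['time_s'])
P=cloud('wrist',d,s);R,C=np.mgrid[0:384,0:512]
m=(P[...,2]>.13)&(P[...,2]<.145)&(C>270)&(C<420)&(R>180)&(R<300);print(m.sum(),P[m].mean(0))
E
```

```text
[0.4796 0.0589 0.1158] [ 0.5297 -2.0463  0.5987] 10.8167
885 [0.4768 0.0782 0.1364]
```

View pics/wrist7.png

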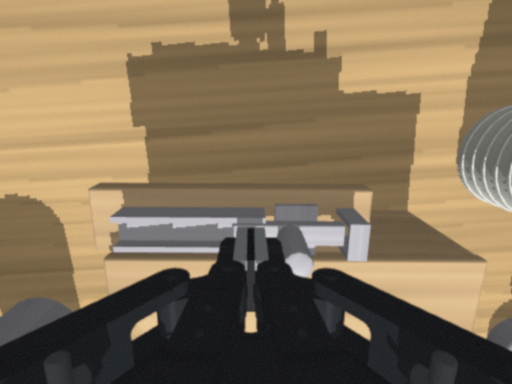

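Emit:
step_arm --pt "-1 0 0.0005 0 0 0 0" --pt "-1 0 0.0005 0 0 0 0"

```text
time_s: 11.03
tool_pos: [0.4796, 0.0593, 0.1158]
orientation: [[-0.998, 0.06, -0.0], [0.06, 0.998, -0.001], [0.0, -0.001, -1.0]]
contact_force: [1.1, -5.4, 0.8]
grip_width: -0.0001
```

Emit:
step_arm --pt "-1 0 0.0005 0 0 0 0" --pt "-1 0 0.0005 0 0 0 0"

```text
time_s: 11.2
tool_pos: [0.4795, 0.0595, 0.1158]
orientation: [[-0.998, 0.06, -0.001], [0.06, 0.998, -0.003], [0.0, -0.003, -1.0]]
contact_force: [3.0, -8.3, 0.4]
grip_width: -0.0001
```

Emit:
step_arm --pt "-1 0 -0.01 0 0 0 0" --pt "-1 0 -0.015 0 0 0 0" --pt "-1 0 0 -0.03 0 0 0" --pt "-1 0 0 -0.04 0 0 0" --pt "-1 0 0 -0.04 0 0 0" --pt "-1 0 -0.03 -0.02 0 0 0" --pt "-1 0.02 -0.035 0 0 0 0" --pt "-1 0.02 -0.035 0 0 0 0" --pt "-1 0 0 0 0 0 0"

```text
time_s: 11.95
tool_pos: [0.4293, -0.0647, 0.2467]
orientation: [[-0.998, 0.063, 0.001], [0.063, 0.998, 0.001], [-0.001, 0.001, -1.0]]
contact_force: [-0.4, -0.2, -0.6]
grip_width: 0.0002
```

```bash
python3 - <<'E'
from h import *
np.set_printoptions(precision=4,suppress=True)
for n in('scene','wrist'):
    s,p,d=shot(n,n+'8.png')
    if n=='scene':
        cv2.imwrite('pics/scene8c.png',cv2.resize(p[90:250,150:390,::-1],None,fx=3.3,fy=3.3))
        q=optics.trace('lid',n)[0];m=cv2.erode(q['region'].astype(np.uint8),np.ones((5,5)))>0
        P=cloud(n,d)[m];P=P[~np.isnan(P[:,0])];P=P[P[:,2]>.09];c=P.mean(0);v=np.linalg.svd(P-c,full_matrices=False)[2];print(len(P),c,v[2],P.min(0),P.max(0))
    for l,z in(('bolt_knob',.137),('lid_edge',.097),('lid_hinge',.087),('pitcher',0),('tamper',0),('cups',0)):
        for q in optics.landmark_of(l,n)[:1]: print(n,l,q['conf'],np.array(q['centre']),at_z(n,q['centre'],z,s),at_d(n,q['centre'],d,s))
P=cloud('wrist',d,s);R,C=np.mgrid[0:384,0:512]
m=(P[...,2]>.13)&(P[...,2]<.145)&(R<300)&(abs(P[...,1]-.08)<.03);print(m.sum(),P[m].mean(0))
print(s['tool_pos'],s['contact_force'],ctrl.sense()['time_s'])
E
```

```text
4008 [0.5714 0.0798 0.0967] [-0.0005  0.0005  1.    ] [ 0.4894 -0.028   0.0905] [0.6345 0.1852 0.1006]
scene bolt_knob 0.57 [137.8 277.6] [0.479  0.0815 0.137 ] [0.4778 0.0815 0.136 ]
scene lid_edge 0.84 [158.9 279.1] [0.5048 0.089  0.097 ] [0.5049 0.089  0.097 ]
scene lid_hinge 0.76 [203.9 269. ] [0.6312 0.0759 0.087 ] [0.6289 0.0759 0.0841]
scene pitcher 0.54 [157.  280.3] [0.3965 0.0925 0.    ] [0.492  0.0914 0.091 ]
scene tamper 0.58 [245.5 375.5] [0.6492 0.314  0.    ] [0.6674 0.3058 0.0259]
scene cups 0.87 [179.8 350.5] [ 0.4577  0.2718 -0.    ] [0.5016 0.2601 0.0455]
wrist bolt_knob 0.96 [233.3 417.6] [0.4792 0.0809 0.137 ] [0.4792 0.0809 0.1371]
wrist lid_edge 0.6 [233.2 397.5] [0.4958 0.0828 0.097 ] [0.4975 0.0847 0.093 ]
wrist lid_hinge 0.55 [340.9 377.8] [0.6312 0.0732 0.087 ] [ 0.4299 -0.0256  0.3164]
242 [0.4793 0.0784 0.1356]
[ 0.4326 -0.0607  0.2454] [ 0.0533 -0.1184 -0.1509] 12.7
```

View pics/scene8c.png

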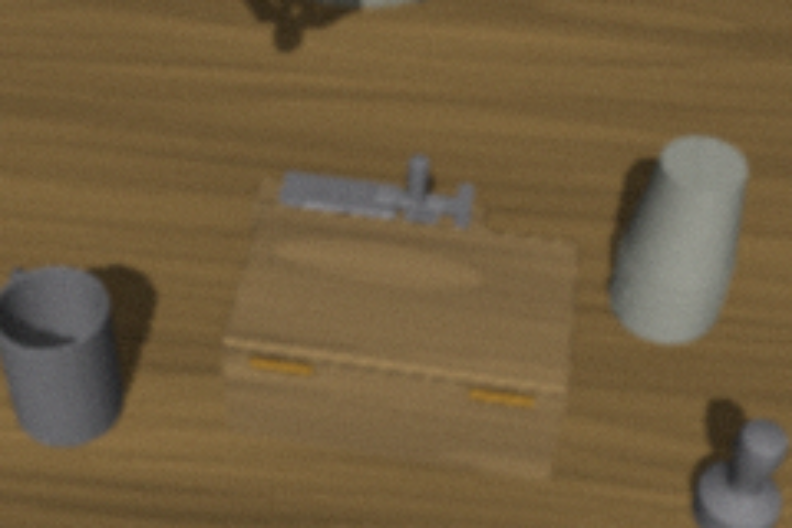

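View pics/wrist8.png

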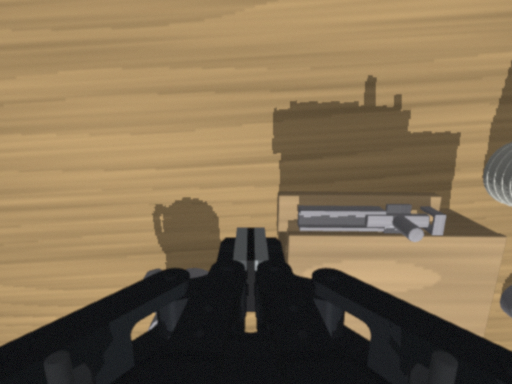

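```bash
python3 -c "
from station import ctrl
print(ctrl.sign_off(), ctrl.sense()['time_s'])"
```

```text
the job is handed in; nothing more can be done
the job is handed in; nothing more can be done
```

The tea box is shut and bolted, and I handed the job in at about 12.7 s of robot time. With the fingers shut, I pushed the lid over from behind and pressed it down until it met a hard stop. I then pushed the bolt by its knob across the tongue until it met its stop.

- **Lid:** the last look shows it flat. Its surface tilts by less than 0.1° and sits 96.7 mm above the counter, against the 97 mm expected. The pressing force was about 10–13 N.
- **Bolt:** the fingertip stalled as the push rose from about 2 N to 8 N. The knob moved about 50 mm (48–53 mm depending on the camera), and the pictures show the bar across the tongue and into the keeper.
- **Box and bystanders:** measured by its lid, the box moved less than about 1 mm while the bolt was pushed. The pitcher, tamper and cups look unmoved. The tool was clear of everything, reading about 0 N.
- **Disagreements:** in the last check the network wrongly placed "pitcher" on the bolt (confidence 0.54). I ignored that, because the picture shows the pitcher standing where it was. The knob position differed by 2–3 mm between the network and the depth measurement, so I relied on the force rise and the picture to confirm the stop.

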